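Put the board game parts into their matching organiser trays and close the token pot

ROBOT

A 7-joint arm with a two-finger parallel gripper is mounted at the origin on the work surface. World frame = base frame: x ahead of the robot, y to its left, z up, the work surface at z = 0. Lengths are in m, angles in rad, forces in N, time in s.
With the tool pointing down it reaches from about 0.425 to 0.925 m from the base axis. Payload 6.8 kg.
Tool frame: the origin (TCP) lies at the very end of the fingers, on their centre line; the grasp point (between the pads) lies 19 mm behind it (bot.grasp_offset is the distance from the TCP to the grasp point, in m); z points along the fingers, y is the direction in which the jaws open and shut (so a half turn about z gives the same grasp; the last joint's range is limited). The gripper opens to 85 mm and grips with 20 to 120 N. Pads are 22 mm wide; open, the fingers measure 114 mm over their backs; the gripper's body (76 mm by 85 mm) begins 54 mm behind the grasp point. The pads swing forward as they close: fully open they stand 13 mm farther back than shut.
Start: joints at [1.127, 0.477, 0.022, 1.555, -0.011, 1.109, -0.083], TCP at [0.222, -0.637, 0.231] pointing down, gripper open.
Joint ranges: [-2.96, 2.96], [-0.34, 2.1], [-1.41, 1.46], [0.24, 2.44], [-1.37, 4.51], [0.17, 1.92], [-2.96, 2.96]. Speed limits (rad/s): [2.39, 2.39, 3.14, 3.14, 3.14, 3.14, 3.14].

INTERFACE

Orientations are given as a unit quaternion [w, x, y, z].
In Python, from station import monitor, cams, bot, finder gives the robot as it stands.
- The arm moves only by the tool jog_arm, never from a script. Its argument "plan" is a list of rows, each an object of numbers: "x", "y", "z": the shift along the tool's x, y, z as a fraction of full scale; "wx", "wy", "wz": the turn, a rotation vector about the tool's x, y, z as a fraction of full scale. A call has 1 to 12 rows; each row is the pose to reach, as a shift and turn from the pose measured when the call began, along the tool's axes at that moment, turning the shorter way round; what a row does not reach only later rows make up. Full scale, the value 1, is 20 cm for a shift and 180 degrees for a turn. A row lasts 1/12 s, in which the tool goes at most 41.7 mm and 7.16 degrees, less where a joint would pass 70% of its speed; a pose out of reach is approached as far as the arm can. A call with a number of a shift or a turn outside -1 to 1 is refused whole. A call with a gripper value outside its range is refused whole. "hand" is the opening, from -1 (shut) to 1 (fully open), set as the call begins (left out, the last holds). The fingers move at their own pace and stop on an object; "grip_force" is the grip in N (left out, the last holds). Time passes only in rows, so rows that repeat a pose let the fingers close. It gives the time, the measured TCP pose, the force and the opening at its end, in the units of the state.
- monitor.get_obs(): the state, without advancing time (a new reading comes with each control period).
- cams.read_camera(name): name is "scene" or "top" or "wrist"; returns the picture (400x640x3 uint8, red, green, blue); there is no depth.
- cams.get_calibration(name): a dict with "fx", "fy", "cx", "cy" (pixels), "extrinsics" (4x4, takes a point from world to camera coordinates). Camera axes: x right, y down, z forward; pixel columns grow to the right and rows downward; lengths in m; the calibration is good to about 2 mm. The wrist camera is an equidistant fisheye: a pixel r from the principal point sees the ray r / f radians off the axis. A picture is of the moment at which its call begins: read the wrist's pose just before it. get_calibration takes no time and is no camera call; for the wrist camera it gives the pose at the moment of the call.
- bot.hand_in(): hands the job in, once; it reports no verdict.
Trained networks look in the newest picture that a camera, given by its name, has taken for a name from the list of things; names that differ only in an ending like _2 or _b are one class to them, and where a whole thing is asked for, a point or a joint stands for the part that bears it (a point fixed in the world has none). Each returns a list of dicts, best first, with "confidence" (0 to 1); they miss things now and then, are a little off and sometimes report something else, mostly with a low value. They report only what shows in the picture. A call takes as long as a camera call. They do not tell look-alikes from the thing itself.
- finder.find_in(camera, target): "bbox" ([left, top, width, height] in pixels, round what is visible of it).
- finder.place_of(camera, target): "location" ([column, row] in pixels: a listed point, or the origin of a listed thing).
The state is a dict: "t": time; "q": joint angles; "joint_vel": joint speeds; "joint_torque": joint torques, N m; "eef_pos": TCP position; "tool_rot": TCP orientation; "contact_force": force on the tool from outside, world axes, zero at the start; "torque": the same for the moment, N m; "gripper_width": opening from 0.0 (shut) to 1.0 (fully open).
Only numpy, scipy, OpenCV 4.12 (cv2) and the standard library are available. Lean on these libraries where they do the work, as an engineer would, in place of code of your own. Each camera call takes 0.05 s, during which the arm holds its last target. There are 200 camera calls.

TASK

Put the game away: stand the open walnut pot and the big walnut meeple upright, and lay the card box flat, each in the orange tray whose black pocket has its shape, inside the pocket's low rim, with the card box and the meeple lined up with the sides of their pockets. Only when all three are in, close the pot with its knobbed lid so that the lid sits fully down. Leave the dish, the bookend with its books and the purple dice box where they are.

Things in the scene. Friction and masses are not known exactly. Their poses are not given: they have to be found in the camera images.
- pot: Round open walnut pot (dark wood) with a few flat wooden tokens on its floor, 54 mm outside diameter, 50 mm high, walls 5 mm (inside diameter 44 mm), about 90 g. Upright at the start. Origin: centre of its underside; z is its axis, up.
- lid: Walnut pot lid: below, a plug 34 mm across, 6 mm high (goes inside the pot's mouth); then a disc 54 mm across (z = 6 to 11 mm); on top a round knob 16 mm across (z = 11 to 31 mm); 40 g. Starts knob up. Origin: centre of the plug's underside; z up. Fully down on the pot, its origin is 44 mm above the pot's origin.
- card_box: Closed cardboard box of small cards, lying flat, 68 x 44 x 26 mm (x, y, z), about 110 g. Origin: centre of its underside; x along its 68 mm length, y across its 44 mm width, z up. Either end may point either way.
- meeple: Large walnut meeple (person-shaped flat figure) standing upright, 56 mm wide over the arms (arms at z = 28 to 40 mm), 48 mm wide at the feet, 22 mm thick, 62 mm tall with a round head; about 50 g. Origin: centre of its underside; x along its width, y through its thickness (flat faces at y = +-11 mm), z up. It may face either way.
- tray_round: Orange plastic tray, fixed, 120 x 120 mm; outer walls 14 mm high, a 20 mm high stud (10 mm across) in each corner. At its centre a black-floored round pocket 70 mm across for the pot, in an orange rim 4 mm thick whose top is 8 mm above the sideboard. Origin: centre of the tray's underside; floor at z = 3 mm, z up.
- tray_oblong: Orange plastic tray, fixed, 120 x 120 mm; outer walls 14 mm high, a 20 mm high stud (10 mm across) in each corner. At its centre a black-floored oblong pocket 84 x 60 mm for the card box, in an orange rim 4 mm thick whose top is 8 mm above the sideboard. Origin: centre of the tray's underside; floor at z = 3 mm, z up; x along the pocket's 84 mm length, y along its 60 mm width.
- tray_slot: Orange plastic tray, fixed, 120 x 120 mm; outer walls 14 mm high, a 20 mm high stud (10 mm across) in each corner. At its centre a black-floored narrow slot-like pocket 62 x 38 mm for the meeple, in an orange rim 4 mm thick whose top is 8 mm above the sideboard. Origin: centre of the tray's underside; floor at z = 3 mm, z up; x along the pocket's 62 mm length, y along its 38 mm width.
- dish: Bystander: white ceramic dish of little walnut meeples, 110 mm across, 30 mm high, loose, to the right beyond the dice box. Origin: centre of its underside.
- bookend: Bystander: steel bookend with four thin rule books, about 110 x 110 mm and 162 mm high, loose, to the left. Origin: centre of its underside.
- dice_box: Bystander: purple plastic dice box with a steel spring clip, 82 x 112 mm, 45 mm high, loose, to the right. Origin: centre of its underside.
Mind the look-alikes: they are no part of the job. Leave any blue look-alike of the lid alone. Leave any yellow look-alike of the meeple alone.

How it is judged:
On the way:
1. pot, card box and meeple are all in their matching pockets while the lid is still off the pot (horizontal distance between pot and tray_round below 0.011 m and z of pot in the frame of tray_round between 0 and 0.006 m and angle between each of pot, card_box, meeple's own z axis and vertical below 0.12 rad and horizontal distance between card_box and tray_oblong below 0.013 m and z of card_box in the frame of tray_oblong between 0 and 0.006 m and angle between the x axis of card_box and the x axis of tray_oblong, either way round below 0.25 rad and horizontal distance between meeple and tray_slot below 0.013 m and z of meeple in the frame of tray_slot between 0 and 0.006 m and angle between the x axis of meeple and the x axis of tray_slot, either way round below 0.25 rad and distance between lid and pot above 0.06 m), for 0.2 s.
At the end, for the whole second after the job is handed in: Pot within 11 mm of its pocket centre, card box and meeple within 13 mm and 0.25 rad (either way), each on the pocket floor (origin under 6 mm above the tray's), upright within 0.12 rad; lid 40-47 mm above the pot's origin, within 8 mm and 0.1 rad; all slower than 0.02 m/s (horizontal distance between pot and tray_round below 0.011 m and z of pot in the frame of tray_round between 0 and 0.006 m and angle between each of pot, card_box, meeple's own z axis and vertical below 0.12 rad and horizontal distance between card_box and tray_oblong below 0.013 m and z of card_box in the frame of tray_oblong between 0 and 0.006 m and angle between the x axis of card_box and the x axis of tray_oblong, either way round below 0.25 rad and horizontal distance between meeple and tray_slot below 0.013 m and z of meeple in the frame of tray_slot between 0 and 0.006 m and angle between the x axis of meeple and the x axis of tray_slot, either way round below 0.25 rad and horizontal distance between lid and pot below 0.008 m and z of lid in the frame of pot between 0.04 and 0.047 m and angle between lid's own z axis and vertical below 0.1 rad and linear speed of each of pot, lid, card_box, meeple below 0.02 m/s); the robot touches nothing.
It fails at once if the dish is moved by more than 20 mm (distance of dish from where it was at the start of the episode above 0.02 m).
It fails at once if the bookend with books is moved by more than 20 mm (distance of bookend from where it was at the start of the episode above 0.02 m).
It fails at once if the dice box is moved by more than 20 mm (distance of dice_box from where it was at the start of the episode above 0.02 m).
It also fails if it takes over 115 s, if anything falls off the work surface, if the arm or the gripper's body presses on something with over 40 N, if the wrist force passes 120 N, or if a joint passes its speed limit or range.

## Working session

There is one attempt and no reset: what is moved stays moved. The work goes in short steps, Python scripts to look and compute and a tool call to move; the robot and the scene stay as the last step left them, time stands still between calls to the robot, and variables do not carry over. Pictures are saved under pics/ and viewed, about 12 in all and at most 16, crops included, and the job is handed in when it is done.

Besides the shell and the picture viewer there is one more tool, called after "Emit:" as name(argument=value, ...), one argument or row to a line, values as JSON. jog_arm: Moves the arm, as the interface text tells. Shift numbers are shares of 20 cm and turn numbers shares of 180 degrees, none past 1 either way. Its arguments: {"type":"object","properties":{"plan":{"type":"array","items":{"type":"object","properties":{"x":{"type":"number","minimum":-1,"maximum":1},"y":{"type":"number","minimum":-1,"maximum":1},"z":{"type":"number","minimum":-1,"maximum":1},"wx":{"type":"number","minimum":-1,"maximum":1},"wy":{"type":"number","minimum":-1,"maximum":1},"wz":{"type":"number","minimum":-1,"maximum":1}}}},"hand":{"type":"number"},"grip_force":{"type":"number"}},"required":["plan"]}

```bash
mkdir -p pics; ls; cat > h.py <<'E'
from station import monitor, cams, bot, finder
import numpy as np, cv2
def snap(c,name=None):
    im=cams.read_camera(c)
    if name: cv2.imwrite('pics/'+name,im[:,:,::-1])
    return im
def px2w(c,uv,z,cal=None):
    k=cal or cams.get_calibration(c); E=np.array(k['extrinsics'])
    a=(uv[0]-k['cx'])/k['fx']; b=(uv[1]-k['cy'])/k['fy']
    d=np.array([a,b,1.])
    if c=='wrist':
        r=np.hypot(a,b); d=np.array([a/r*np.sin(r),b/r*np.sin(r),np.cos(r)])
    R=E[:3,:3];o=-R.T@E[:3,3];d=R.T@d
    return o+d*(z-o[2])/d[2]
E
python3 - <<'E'
from h import *
for c in ['top','scene']:
    snap(c,c+'0.png'); k=cams.get_calibration(c); E=np.array(k['extrinsics']); print(c,-E[:3,:3].T@E[:3,3],k['fx'])
    for n in 'pot lid card_box meeple tray_round tray_oblong tray_slot dish bookend dice_box'.split():
        for r in finder.place_of(c,n)[:3]:
            print(n,np.round(r['location']),round(r['confidence'],2),np.round(px2w(c,r['location'],0),3))
print(monitor.get_obs())
E
```

```text
pics
top [0.3942958  0.01069393 1.2783948 ] 456.0822238348138
pot [388. 220.] 0.55 [ 0.454 -0.205  0.   ]
lid [337. 216.] 0.8 [ 0.468 -0.061  0.   ]
lid [346. 255.] 0.62 [ 0.359 -0.086  0.   ]
lid [245. 170.] 0.41 [0.602 0.195 0.   ]
meeple [247. 248.] 0.62 [0.381 0.19  0.   ]
meeple [237. 216.] 0.61 [0.471 0.218 0.   ]
tray_round [245. 170.] 0.71 [0.6   0.195 0.   ]
tray_round [462. 154.] 0.47 [ 0.638 -0.423  0.   ]
tray_oblong [317. 159.] 0.88 [ 0.63 -0.01  0.  ]
tray_slot [381. 163.] 0.91 [ 0.617 -0.192  0.   ]
tray_slot [468. 220.] 0.57 [ 0.45  -0.432  0.   ]
dish [460. 152.] 0.69 [ 0.643 -0.419  0.   ]
bookend [152. 199.] 0.79 [0.525 0.457 0.   ]
dice_box [465. 219.] 0.84 [ 0.451 -0.422  0.   ]
scene [ 0.91140967 -0.60649931  1.0224659 ] 474.8293352382374
pot [246. 251.] 0.61 [ 0.456 -0.213  0.   ]
pot [302. 173.] 0.36 [0.439 0.063 0.   ]
lid [277. 210.] 0.75 [ 0.451 -0.072  0.   ]
lid [246. 198.] 0.74 [ 0.359 -0.084  0.   ]
card_box [306. 175.] 0.83 [0.451 0.064 0.   ]
card_box [181. 320.] 0.51 [ 0.437 -0.431  0.   ]
meeple [311. 140.] 0.83 [0.392 0.182 0.   ]
meeple [342. 141.
[... 479 characters left out ...]
[ 1.12686094,  0.4769952 ,  0.02242947,  1.55538197, -0.01152282,
        1.10934235, -0.08310546]), 'joint_vel': array([-8.56895695e-05, -3.26394961e-04,  3.83715072e-04, -8.26238125e-04,
       -2.56814741e-04, -9.97491157e-04, -1.06531862e-03]), 'joint_torque': array([-8.52408516e-05, -5.96347046e+01,  1.60598025e+00, -2.81556827e+01,
        1.24052053e-02,  1.53480014e-03,  4.40577332e-05]), 'eef_pos': array([ 0.22245105, -0.63730522,  0.23131932]), 'tool_rot': array([-1.54425379e-06,  9.85940160e-01,  1.67098773e-01,  1.02436386e-05]), 'contact_force': array([0.69744662, 0.54394478, 0.40801577]), 'torque': array([0.04163793, 0.02349437, 0.02771967]), 'gripper_width': 0.998599434869507}
```

```bash
python3 - <<'E'
import cv2
a=cv2.imread('pics/top0.png')[110:310,120:520]; cv2.imwrite('pics/t1.png',cv2.resize(a,None,fx=2,fy=2,interpolation=3))
a=cv2.imread('pics/scene0.png')[80:380,130:530]; cv2.imwrite('pics/s1.png',cv2.resize(a,None,fx=2,fy=2,interpolation=3))
E
```

```text
(no output)
```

View pics/t1.png

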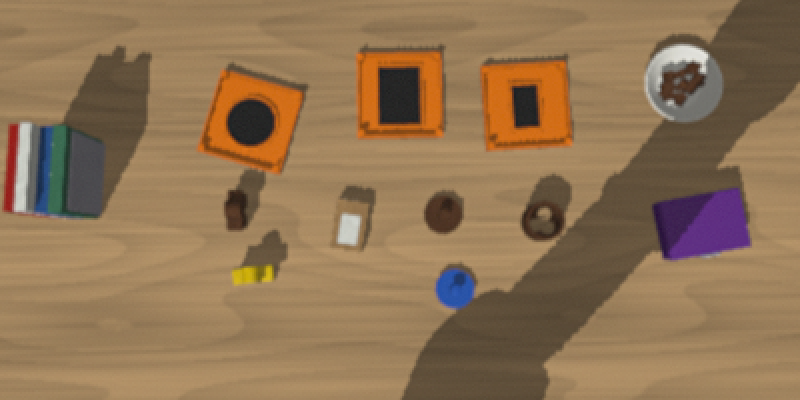

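View pics/s1.png

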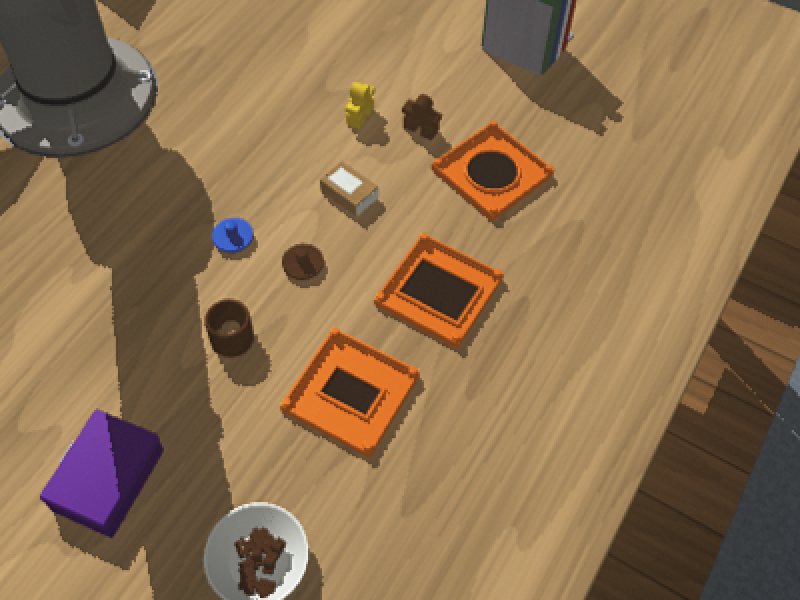

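```bash
cat >> h.py <<'E'
from scipy.spatial.transform import Rotation as Ro
def go(p,yaw,obs=None):
    """fractions for TCP at p, jaw (tool y) direction at yaw (mod pi), pointing down"""
    o=obs or monitor.get_obs(); w,x,y,z=o['tool_rot']; R=Ro.from_quat([x,y,z,w]); best=None
    for a in (yaw,yaw+np.pi):
        Y=np.array([np.cos(a),np.sin(a),0]);Z=np.array([0,0,-1.]);T=np.c_[np.cross(Y,Z),Y,Z]
        rv=(R.inv()*Ro.from_matrix(T)).as_rotvec()/np.pi
        if best is None or np.linalg.norm(rv)<np.linalg.norm(best): best=rv
    print('shift',np.round(R.inv().apply(np.array(p)-o['eef_pos'])/.2,3),'turn',np.round(best,4))
def mask(im,kind):
    H,S,V=cv2.split(cv2.cvtColor(im,cv2.COLOR_RGB2HSV).astype(int))
    if kind=='orange': m=(H<15)&(S>180)&(V>120)
    if kind=='black': m=(V<60)
    if kind=='walnut': m=(V<115)&(V>25)&(H<20)&(S>80)
    return m.astype(np.uint8)
def blobs(m,amin=30):
    n,l,s,c=cv2.connectedComponentsWithStats(m)
    return [(c[i],s[i],l==i) for i in range(1,n) if s[i,4]>=amin]
E
python3 - <<'E'
from h import *
im=cv2.imread('pics/top0.png')[:,:,::-1].copy()
for k in ('black','walnut'):
    for c,s,m in blobs(mask(im,k)[:, :]):
        if not(110<c[1]<270 and 120<c[0]<480): continue
        r=cv2.minAreaRect(np.argwhere(m)[:,::-1].astype(np.float32)); print(k,np.round(c,1),s[4],np.round(r[1],1),round(r[2],1),np.round(px2w('top',c,.003),3))
go((.40,-.45,.40),np.pi/2)
E
```

```text
black [319.1 157.4] 499 [26. 18.] 90.0 [ 0.634 -0.015  0.003]
black [382.3 162.7] 207 [18.7 11. ] 84.8 [ 0.616 -0.194  0.003]
black [244.9 170.7] 388 [21. 22.] 90.0 [0.599 0.195 0.003]
black [153.  193.7] 51 [ 1.2 42. ] 4.3 [0.538 0.452 0.003]
black [239.3 211.8] 66 [16.  8.] 90.0 [0.483 0.211 0.003]
black [397.6 221.6] 31 [ 4.8 10.4] 12.5 [ 0.448 -0.232  0.003]
walnut [176.2 164.4] 1707 [38.5 80.1] 26.6 [0.62  0.389 0.003]
walnut [318.2 134.2] 66 [41.  2.] -0.0 [ 0.701 -0.014  0.003]
walnut [382.9 139.4] 72 [ 2.3 41.2] 87.0 [ 0.683 -0.198  0.003]
walnut [254.2 148.7] 101 [40.5  3.4] 15.1 [0.662 0.169 0.003]
walnut [460.  151.3] 218 [15.6 23.3] 45.0 [ 0.645 -0.417  0.003]
walnut [313.1 149.1] 37 [19. 17.] 90.0 [0.658 0.002 0.003]
walnut [323.4 163.1] 54 [27. 19.] 90.0 [ 0.617 -0.027  0.003]
walnut [243.4 174. ] 52 [23.  19.1] 37.6 [0.59  0.199 0.003]
walnut [241.4 209.7] 387 [16.  31.5] 15.3 [0.489 0.205 0.003]
walnut [300.1 210.5] 141 [30. 16.] 90.0 [0.484 0.041 0.003]
walnut [341.4 215.7] 320 [20. 18.] 90.0 [ 0.467 -0.074  0.003]
walnut [253.2 235.3] 239 [19.9 19.7] 10.6 [0.417 0.172 0.003]
shift [ 1.147 -0.592 -0.843] turn [-0.     -0.      0.1069]
```

Emit:
jog_arm(
  plan=[
    {"x": 0.9, "y": -0.8, "z": -0.7, "wz": 0.107},
    {"x": 0.9, "y": -0.8, "z": -0.7, "wz": 0.107},
    {"x": 0.9, "y": -0.8, "z": -0.7, "wz": 0.107},
    {"x": 0.9, "y": -0.8, "z": -0.7, "wz": 0.107},
    {"x": 0.9, "y": -0.8, "z": -0.7, "wz": 0.107},
    {"x": 0.9, "y": -0.8, "z": -0.7, "wz": 0.107},
    {"x": 0.9, "y": -0.8, "z": -0.7, "wz": 0.107},
    {"x": 0.9, "y": -0.8, "z": -0.7, "wz": 0.107},
  ],
)

```text
invalid input at $.plan[0]: expected keys x, y, z, wx, wy, wz
```

```bash
python3 - <<'E'
from h import *
go((.50,-.15,.36),np.pi/2)
E
```

```text
shift [ 2.113 -1.843 -0.643] turn [-0.     -0.      0.1069]
```

Emit:
jog_arm(
  plan=[
    {"x": 1, "y": -0.87, "z": -0.6, "wx": 0, "wy": 0, "wz": 0.107},
    {"x": 1, "y": -0.87, "z": -0.6, "wx": 0, "wy": 0, "wz": 0.107},
    {"x": 1, "y": -0.87, "z": -0.6, "wx": 0, "wy": 0, "wz": 0.107},
    {"x": 1, "y": -0.87, "z": -0.6, "wx": 0, "wy": 0, "wz": 0.107},
    {"x": 1, "y": -0.87, "z": -0.6, "wx": 0, "wy": 0, "wz": 0.107},
    {"x": 1, "y": -0.87, "z": -0.6, "wx": 0, "wy": 0, "wz": 0.107},
    {"x": 1, "y": -0.87, "z": -0.6, "wx": 0, "wy": 0, "wz": 0.107},
    {"x": 1, "y": -0.87, "z": -0.6, "wx": 0, "wy": 0, "wz": 0.107},
    {"x": 1, "y": -0.87, "z": -0.6, "wx": 0, "wy": 0, "wz": 0.107},
  ],
)

```text
t: 1.85
eef_pos: [0.356, -0.4055, 0.3529]
tool_rot: [0.001, 1.0, 0.002, 0.001]
contact_force: [-0.5, 0.1, -0.3]
gripper_width: 0.997
```

```bash
python3 - <<'E'
from h import *
go((.53,-.10,.36),np.pi/2)
E
```

```text
shift [ 0.877 -1.523 -0.036] turn [ 0.0006 -0.0008  0.0015]
```

Emit:
jog_arm(
  plan=[
    {"x": 0.88, "y": -1, "z": 0, "wx": 0, "wy": 0, "wz": 0},
    {"x": 0.88, "y": -1, "z": 0, "wx": 0, "wy": 0, "wz": 0},
    {"x": 0.88, "y": -1, "z": 0, "wx": 0, "wy": 0, "wz": 0},
    {"x": 0.88, "y": -1, "z": 0, "wx": 0, "wy": 0, "wz": 0},
    {"x": 0.88, "y": -1, "z": 0, "wx": 0, "wy": 0, "wz": 0},
    {"x": 0.88, "y": -1, "z": 0, "wx": 0, "wy": 0, "wz": 0},
    {"x": 0.88, "y": -1, "z": 0, "wx": 0, "wy": 0, "wz": 0},
    {"x": 0.88, "y": -1, "z": 0, "wx": 0, "wy": 0, "wz": 0},
    {"x": 0.88, "y": -1, "z": 0, "wx": 0, "wy": 0, "wz": 0},
  ],
)

```text
t: 2.6
eef_pos: [0.5311, -0.205, 0.3519]
tool_rot: [0.001, 1.0, 0.003, 0.0]
contact_force: [-0.5, -0.6, -1.0]
gripper_width: 1.0
```

Emit:
jog_arm(
  plan=[
    {"x": 0, "y": -0.8, "z": 0.3, "wx": 0, "wy": 0, "wz": 0},
    {"x": 0, "y": -0.8, "z": 0.3, "wx": 0, "wy": 0, "wz": 0},
    {"x": 0, "y": -0.8, "z": 0.3, "wx": 0, "wy": 0, "wz": 0},
    {"x": 0, "y": -0.8, "z": 0.3, "wx": 0, "wy": 0, "wz": 0},
    {"x": 0, "y": -0.8, "z": 0.3, "wx": 0, "wy": 0, "wz": 0},
    {"x": 0, "y": -0.8, "z": 0.3, "wx": 0, "wy": 0, "wz": 0},
    {"x": 0, "y": -0.8, "z": 0.3, "wx": 0, "wy": 0, "wz": 0},
  ],
)

```text
t: 3.18
eef_pos: [0.5299, -0.0478, 0.2915]
tool_rot: [0.001, 1.0, 0.001, 0.0]
contact_force: [-0.2, -0.7, 0.4]
gripper_width: 0.998
```

```bash
python3 - <<'E'
from h import *
o=monitor.get_obs();print(o['eef_pos'],o['tool_rot'])
k=cams.get_calibration('wrist');E=np.array(k['extrinsics']);print(k['fx'],k['cx'],k['cy'],-E[:3,:3].T@E[:3,3],E[:3,:3].round(2).tolist())
im=snap('wrist','w1.png')
for kk in ('black','walnut'):
    for c,s,m in blobs(mask(im,kk),150):
        r=cv2.minAreaRect(np.argwhere(m)[:,::-1].astype(np.float32)); print(kk,np.round(c,1),s[4],np.round(r[1],1),round(r[2],1),np.round(px2w('wrist',c,.003,k),3))
E
```

```text
[ 0.52993262 -0.04778978  0.29145193] [1.48412224e-03 9.99998051e-01 1.29612977e-03 1.26658967e-04]
309.70691628693146 314.96744269107955 198.13961793584713 [ 0.6059053  -0.04689642  0.43363862] [[0.0, -1.0, 0.0], [-0.95, -0.0, 0.3], [-0.3, -0.0, -0.95]]
black [290.9  85.9] 2321 [56. 40.] 90.0 [ 0.632 -0.016  0.003]
black [417.7 102.5] 826 [40. 21.] 90.0 [ 0.615 -0.194  0.003]
black [153.7 118. ] 1173 [40.2 36.2] 63.4 [0.598 0.194 0.003]
black [ 17.4 180.6] 793 [47.5 96.2] 27.1 [0.51  0.578 0.003]
black [147.6 199.4] 544 [28.9 30.1] 39.8 [0.47  0.222 0.003]
black [530.6 195.8] 200 [ 6.6 48.3] 79.4 [ 0.477 -0.426  0.003]
black [425.4 217. ] 1010 [44.7 35.8] 56.3 [ 0.442 -0.221  0.003]
black [315.8 350.5] 37790 [148. 522.] 90.0 [ 0.169 -0.051  0.003]
black [614.3 272.6] 650 [28.1 65. ] 48.1 [ 0.273 -0.818  0.003]
black [  5.3 334.3] 478 [51. 16.] 90.0 [-0.008  0.989  0.003]
black [ 18. 376.] 311 [ 8.4 64.3] 46.0 [-0.263  1.12   0.003]
walnut [446.3 176.6] 21655 [134.2 424.6] 30.5 [ 0.507 -0.248  0.003]
walnut [307.1  50.9] 555 [118.8  65.5] 43.9 [ 0.682 -0.038  0.003]
walnut [637.3  70
[... 426 characters left out ...]

walnut [540.  100.8] 554 [25.  33.9] 42.9 [ 0.642 -0.422  0.003]
walnut [154.5 118.6] 467 [44. 37.] 90.0 [0.597 0.193 0.003]
walnut [150.6 193.5] 1433 [32.1 60.6] 20.6 [0.48  0.214 0.003]
walnut [534.4 182.7] 820 [20.4 54.2] 84.3 [ 0.501 -0.43   0.003]
walnut [255.  193.1] 635 [31.7 59.3] 7.9 [0.48  0.039 0.003]
walnut [332.8 201.6] 1253 [35.8 42.7] 21.8 [ 0.467 -0.075  0.003]
walnut [179.2 230.4] 633 [30.1 32.8] 17.7 [0.417 0.17  0.003]
walnut [ 24.4 319.3] 1942 [151.  55.] 90.0 [0.11  0.778 0.003]
walnut [133.2 307.5] 277 [ 29.3 175.3] 52.6 [0.244 0.313 0.003]
walnut [554.3 336.5] 685 [91.9 46.6] 48.1 [ 0.108 -0.653  0.003]
walnut [465.3 380.4] 1386 [53.3 44.4] 70.2 [ 0.02  -0.407  0.003]
```

View pics/w1.png

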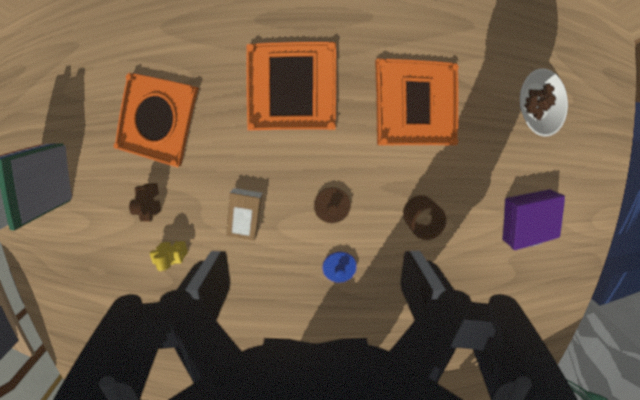

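```bash
cat >> h.py <<'E'
def w2px(c,P,k):
    E=np.array(k['extrinsics']); q=P@E[:3,:3].T+E[:3,3]
    if c=='wrist':
        r=np.hypot(q[...,0],q[...,1]); s=np.arctan2(r,q[...,2])/np.maximum(r,1e-9)
        a,b=q[...,0]*s,q[...,1]*s
    else: a,b=q[...,0]/q[...,2],q[...,1]/q[...,2]
    return np.stack([k['cx']+k['fx']*a,k['cy']+k['fy']*b],-1)
def ortho(c,im,k,x0,x1,y0,y1,z,ppm=2):
    """up = +x, left = +y; pixel->world: x=x1-r/ppm/1000, y=y1-c/ppm/1000"""
    X=np.arange(x1,x0,-.001/ppm);Y=np.arange(y1,y0,-.001/ppm)
    P=np.stack(np.meshgrid(X,Y,indexing='ij')+[np.full((len(X),len(Y)),z)] if False else [*np.meshgrid(X,Y,indexing='ij'),np.full((len(X),len(Y)),z)],-1)
    m=w2px(c,P,k).astype(np.float32); return cv2.remap(im,m[...,0],m[...,1],cv2.INTER_LINEAR)
E
python3 - <<'E'
from h import *
k=cams.get_calibration('wrist'); im=cv2.imread('pics/w1.png')[:,:,::-1].copy()
tr={'round':(.598,.194),'oblong':(.632,-.016),'slot':(.615,-.194)}
out=[]
for n,(x,y) in tr.items():
    for z,kind in((.014,'orange'),(.003,'black')):
        o=ortho('wrist',im,k,x-.09,x+.09,y-.09,y+.09,z); m=mask(o,kind)
        b=max(blobs(m,100),key=lambda b:b[1][4]); r=cv2.minAreaRect(np.argwhere(b[2])[:,::-1].astype(np.float32))
        print(n,kind,'c',round(x+.09-r[0][1]/2000,4),round(y+.09-r[0][0]/2000,4),'size',np.round(np.array(r[1])/2,1),'ang',round(r[2],1))
    out.append(ortho('wrist',im,k,x-.075,x+.075,y-.065,y+.065,.008))
ob=[ortho('wrist',im,k,x-.075,x+.075,y-.065,y+.065,z) for x,y,z in((.465,.215,.04),(.465,.045,.026),(.455,-.215,.05))]
v=np.vstack([np.hstack(out),np.hstack(ob)]); cv2.imwrite('pics/o1.png',v[:,:,::-1])
print(v.shape)
E
```

```text
round orange c 0.5991 0.1922 size [121.7 119.1] ang 16.9
round black c 0.5987 0.195 size [63.3 64. ] ang 45.0
oblong orange c 0.634 -0.0165 size [118. 118.] ang 90.0
oblong black c 0.6338 -0.016 size [79.5 56. ] ang 90.0
slot orange c 0.6152 -0.1933 size [118.6 120.7] ang 87.5
slot black c 0.6152 -0.1953 size [57.5 32.2] ang 87.7Traceback (most recent call last):
  File "<stdin>", line 12, in <module>
    return _nx.concatenate(arrs, 0, dtype=dtype, casting=casting)
           ~~~~~~~~~~~~~~~^^^^^^^^^^^^^^^^^^^^^^^^^^^^^^^^^^^^^^^
ValueError: all the input array dimensions except for the concatenation axis must match exactly, but along dimension 1, the array at index 0 has size 780 and the array at index 1 has size 782
```

```bash
python3 - <<'E'
from h import *
k=cams.get_calibration('wrist'); im=cv2.imread('pics/w1.png')[:,:,::-1].copy()
ob=[ortho('wrist',im,k,x-.06,x+.06,y-.06,y+.06,z)[:240,:240] for x,y,z in((.465,.215,.04),(.465,.045,.026),(.455,-.215,.05))]
v=np.hstack(ob); cv2.imwrite('pics/o1.png',v[:,:,::-1])
E
```

```text
(no output)
```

View pics/o1.png

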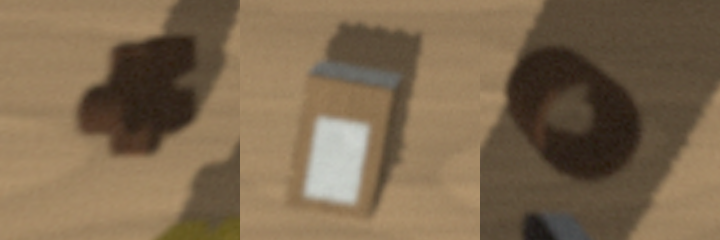

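Candidates (top image): walnut lid (341,216) vs blue look‑alike (347,253); walnut meeple (240,212) vs yellow (247,247); card box (296,223) and pot (390,220) are unique. The crop shows the walnut meeple, the card box (yaw −9.5°, centre .4525,.053) and the pot (.454,−.208).

```bash
python3 - <<'E'
from h import *
d=np.deg2rad
for z in (.10,.005): go((.4525,.053,z),d(80.5))
E
```

```text
shift [-0.389 -0.51   0.957] turn [ 0.0009 -0.0004  0.0531]
shift [-0.39  -0.512  1.432] turn [ 0.0009 -0.0004  0.0531]
```

Emit:
jog_arm(
  plan=[
    {"x": -0.389, "y": -0.51, "z": 0.9, "wx": 0.001, "wy": 0, "wz": 0.053},
    {"x": -0.389, "y": -0.51, "z": 0.9, "wx": 0.001, "wy": 0, "wz": 0.053},
    {"x": -0.389, "y": -0.51, "z": 0.9, "wx": 0.001, "wy": 0, "wz": 0.053},
    {"x": -0.389, "y": -0.51, "z": 0.9, "wx": 0.001, "wy": 0, "wz": 0.053},
    {"x": -0.389, "y": -0.51, "z": 0.9, "wx": 0.001, "wy": 0, "wz": 0.053},
    {"x": -0.389, "y": -0.51, "z": 0.9, "wx": 0.001, "wy": 0, "wz": 0.053},
    {"x": -0.389, "y": -0.51, "z": 0.9, "wx": 0.001, "wy": 0, "wz": 0.053},
    {"x": -0.389, "y": -0.51, "z": 0.9, "wx": 0.001, "wy": 0, "wz": 0.053},
  ],
)

```text
t: 3.9
eef_pos: [0.4539, 0.0513, 0.1122]
tool_rot: [0.0, 0.996, -0.084, 0.001]
contact_force: [0.4, 0.4, 0.7]
gripper_width: 0.998
```

```bash
python3 - <<'E'
from h import *
d=np.deg2rad
go((.4525,.053,.005),d(80.5))
k=cams.get_calibration('wrist');im=snap('wrist','w2.png')
o=ortho('wrist',im,k,.40,.50,.0,.11,.026,3);m=ortho('wrist',im,k,.42,.52,.16,.27,.04,3)
cv2.imwrite('pics/o2.png',np.hstack([o[:300,:330],m[:300,:330]])[:,:,::-1])
E
```

```text
shift [-0.01  -0.007  0.536] turn [ 0.     -0.0008 -0.0006]
```

View pics/o2.png

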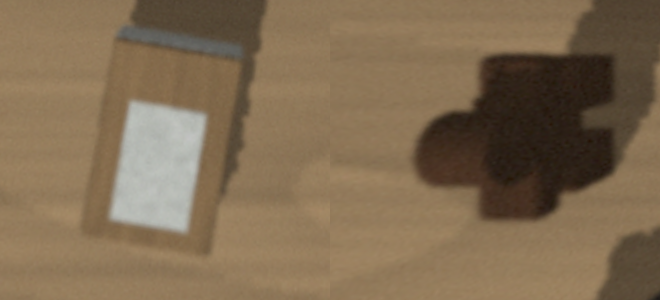

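Emit:
jog_arm(
  plan=[
    {"x": -0.015, "y": -0.017, "z": 0.2, "wx": 0, "wy": 0, "wz": 0},
    {"x": -0.015, "y": -0.017, "z": 0.4, "wx": 0, "wy": 0, "wz": 0},
    {"x": -0.015, "y": -0.017, "z": 0.535, "wx": 0, "wy": 0, "wz": 0},
    {"x": -0.015, "y": -0.017, "z": 0.535, "wx": 0, "wy": 0, "wz": 0},
    {"x": -0.015, "y": -0.017, "z": 0.535, "wx": 0, "wy": 0, "wz": 0},
  ],
)

```text
t: 4.37
eef_pos: [0.4543, 0.054, 0.0065]
tool_rot: [0.0, 0.996, -0.085, 0.002]
contact_force: [-0.3, -0.3, 1.0]
gripper_width: 1.003
```

Emit:
jog_arm(
  plan=[
    {"x": 0, "y": 0, "z": 0, "wx": 0, "wy": 0, "wz": 0},
    {"x": 0, "y": 0, "z": 0, "wx": 0, "wy": 0, "wz": 0},
    {"x": 0, "y": 0, "z": 0, "wx": 0, "wy": 0, "wz": 0},
    {"x": 0, "y": 0, "z": 0, "wx": 0, "wy": 0, "wz": 0},
    {"x": 0, "y": 0, "z": 0, "wx": 0, "wy": 0, "wz": 0},
    {"x": 0, "y": 0, "z": 0, "wx": 0, "wy": 0, "wz": 0},
    {"x": 0, "y": 0, "z": 0, "wx": 0, "wy": 0, "wz": 0},
    {"x": 0, "y": 0, "z": 0, "wx": 0, "wy": 0, "wz": 0},
  ],
  hand=-1,
  grip_force=40,
)

```text
t: 5.03
eef_pos: [0.4559, 0.0541, 0.0083]
tool_rot: [0.0, 0.996, -0.085, 0.004]
contact_force: [-1.5, -0.7, 12.5]
gripper_width: 0.501
```

```bash
python3 - <<'E'
from h import *
print(monitor.get_obs()['gripper_width'])
for z in (.08,.008): go((.634,-.0165,z),np.pi/2)
E
```

```text
0.5014146353668862
shift [ 0.94   0.196 -0.351] turn [ 0.     -0.0026 -0.0544]
shift [0.937 0.196 0.009] turn [ 0.     -0.0026 -0.0544]
```

Emit:
jog_arm(
  plan=[
    {"x": 0, "y": 0, "z": -0.2, "wx": 0, "wy": 0, "wz": 0},
    {"x": 0, "y": 0, "z": -0.4, "wx": 0, "wy": 0, "wz": 0},
    {"x": 0.3, "y": 0.06, "z": -0.4, "wx": 0, "wy": -0.003, "wz": -0.02},
    {"x": 0.6, "y": 0.13, "z": -0.4, "wx": 0, "wy": -0.003, "wz": -0.054},
    {"x": 0.957, "y": 0.198, "z": -0.4, "wx": 0, "wy": -0.003, "wz": -0.054},
    {"x": 0.957, "y": 0.198, "z": -0.4, "wx": 0, "wy": -0.003, "wz": -0.054},
    {"x": 0.957, "y": 0.198, "z": -0.4, "wx": 0, "wy": -0.003, "wz": -0.054},
    {"x": 0.957, "y": 0.198, "z": -0.4, "wx": 0, "wy": -0.003, "wz": -0.054},
    {"x": 0.957, "y": 0.198, "z": -0.4, "wx": 0, "wy": -0.003, "wz": -0.054},
  ],
)

```text
t: 5.78
eef_pos: [0.6381, -0.0186, 0.0902]
tool_rot: [-0.0, 1.0, -0.002, -0.0]
contact_force: [-0.3, 0.9, -1.0]
gripper_width: 0.507
```

```bash
python3 - <<'E'
from h import *
go((.638,-.0175,.011),np.pi/2)
snap('wrist','w3.png')
a=snap('scene')[120:320,250:450]; w=cv2.imread('pics/w3.png')[:,:,::-1]
b=np.hstack([cv2.resize(a,(400,400)),w[:,120:520]]); cv2.imwrite('pics/b3.png',b[:,:,::-1])
E
```

```text
shift [-0.001 -0.005  0.396] turn [-0.      0.0001 -0.0011]
```

View pics/b3.png

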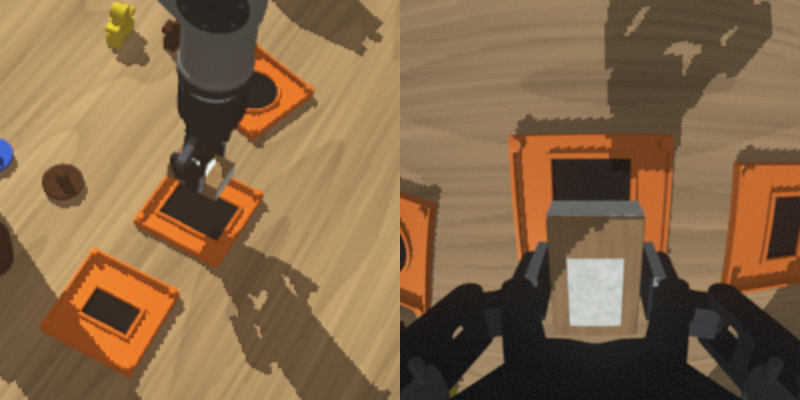

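Emit:
jog_arm(
  plan=[
    {"x": 0, "y": -0.005, "z": 0.2, "wx": 0, "wy": 0, "wz": 0},
    {"x": 0, "y": -0.005, "z": 0.3, "wx": 0, "wy": 0, "wz": 0},
    {"x": 0, "y": -0.005, "z": 0.37, "wx": 0, "wy": 0, "wz": 0},
    {"x": 0, "y": -0.005, "z": 0.385, "wx": 0, "wy": 0, "wz": 0},
    {"x": 0, "y": -0.005, "z": 0.395, "wx": 0, "wy": 0, "wz": 0},
    {"x": 0, "y": -0.005, "z": 0.395, "wx": 0, "wy": 0, "wz": 0},
    {"x": 0, "y": -0.005, "z": 0.395, "wx": 0, "wy": 0, "wz": 0},
  ],
)

```text
t: 6.47
eef_pos: [0.6356, -0.0151, 0.012]
tool_rot: [-0.0, 1.0, 0.0, -0.001]
contact_force: [0.1, -0.1, -1.3]
gripper_width: 0.504
```

Emit:
jog_arm(
  plan=[
    {"x": 0.01, "y": 0, "z": 0.005, "wx": 0, "wy": 0, "wz": 0},
    {"x": 0.01, "y": 0, "z": 0.005, "wx": 0, "wy": 0, "wz": 0},
    {"x": 0.01, "y": 0, "z": 0.005, "wx": 0, "wy": 0, "wz": 0},
  ],
)

```text
t: 6.72
eef_pos: [0.6382, -0.0147, 0.0116]
tool_rot: [-0.0, 1.0, 0.0, -0.0]
contact_force: [-0.3, 0.6, 3.1]
gripper_width: 0.504
```

Emit:
jog_arm(
  plan=[
    {"x": 0, "y": 0, "z": 0, "wx": 0, "wy": 0, "wz": 0},
    {"x": 0, "y": 0, "z": 0, "wx": 0, "wy": 0, "wz": 0},
    {"x": 0, "y": 0, "z": 0, "wx": 0, "wy": 0, "wz": 0},
    {"x": 0, "y": 0, "z": 0, "wx": 0, "wy": 0, "wz": 0},
    {"x": 0, "y": 0, "z": -0.2, "wx": 0, "wy": 0, "wz": 0},
    {"x": 0, "y": 0, "z": -0.5, "wx": 0, "wy": 0, "wz": 0},
    {"x": -0.2, "y": 0.1, "z": -0.7, "wx": 0, "wy": 0, "wz": 0},
    {"x": -0.4, "y": 0.2, "z": -0.7, "wx": 0, "wy": 0, "wz": 0},
    {"x": -0.6, "y": 0.4, "z": -0.7, "wx": 0, "wy": 0, "wz": 0},
    {"x": -0.8, "y": 0.6, "z": -0.7, "wx": 0, "wy": 0, "wz": 0},
    {"x": -0.9, "y": 0.8, "z": -0.7, "wx": 0, "wy": 0, "wz": 0},
    {"x": -0.9, "y": 0.96, "z": -0.7, "wx": 0, "wy": 0, "wz": 0},
  ],
  hand=0.5,
)

```text
t: 7.72
eef_pos: [0.4729, -0.1689, 0.1511]
tool_rot: [-0.0, 1.0, 0.001, -0.001]
contact_force: [0.8, 0.3, -0.5]
gripper_width: 0.751
```

```bash
python3 - <<'E'
from h import *
k=cams.get_calibration('wrist');im=snap('wrist','w4.png')
def meas(n,x,y,z):
  o=ortho('wrist',im,k,x-.06,x+.06,y-.06,y+.06,z,2)[:240,:240]; return o
v=np.hstack([meas('pot',.454,-.209,.05),meas('card',.634,-.0165,.029)]); cv2.imwrite('pics/o4.png',v[:,:,::-1])
go((.454,-.209,.06),np.pi/2);go((.454,-.209,.015),np.pi/2)
E
```

```text
shift [-0.073  0.148  0.455] turn [ 0.0013  0.0014 -0.0028]
shift [-0.072  0.147  0.68 ] turn [ 0.0013  0.0014 -0.0028]
```

View pics/o4.png

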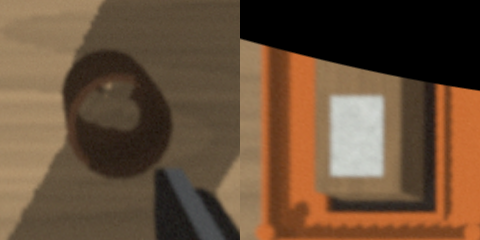

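Emit:
jog_arm(
  plan=[
    {"x": -0.083, "y": 0.146, "z": 0, "wx": 0.001, "wy": 0.001, "wz": -0.003},
    {"x": -0.083, "y": 0.146, "z": 0, "wx": 0.001, "wy": 0.001, "wz": -0.003},
    {"x": -0.083, "y": 0.146, "z": 0.15, "wx": 0.001, "wy": 0.001, "wz": -0.003},
    {"x": -0.083, "y": 0.146, "z": 0.3, "wx": 0.001, "wy": 0.001, "wz": -0.003},
    {"x": -0.083, "y": 0.146, "z": 0.45, "wx": 0.001, "wy": 0.001, "wz": -0.003},
    {"x": -0.083, "y": 0.146, "z": 0.6, "wx": 0.001, "wy": 0.001, "wz": -0.003},
    {"x": -0.083, "y": 0.146, "z": 0.68, "wx": 0.001, "wy": 0.001, "wz": -0.003},
    {"x": -0.083, "y": 0.146, "z": 0.68, "wx": 0.001, "wy": 0.001, "wz": -0.003},
    {"x": -0.083, "y": 0.146, "z": 0.68, "wx": 0.001, "wy": 0.001, "wz": -0.003},
  ],
  hand=1,
)

```text
t: 8.52
eef_pos: [0.4514, -0.2084, 0.0145]
tool_rot: [0.0, 1.0, 0.0, -0.001]
contact_force: [1.2, -0.4, 0.4]
gripper_width: 0.996
```

Emit:
jog_arm(
  plan=[
    {"x": 0, "y": 0, "z": 0, "wx": 0, "wy": 0, "wz": 0},
    {"x": 0, "y": 0, "z": 0, "wx": 0, "wy": 0, "wz": 0},
    {"x": 0, "y": 0, "z": 0, "wx": 0, "wy": 0, "wz": 0},
    {"x": 0, "y": 0, "z": 0, "wx": 0, "wy": 0, "wz": 0},
    {"x": 0, "y": 0, "z": 0, "wx": 0, "wy": 0, "wz": 0},
    {"x": 0, "y": 0, "z": 0, "wx": 0, "wy": 0, "wz": 0},
    {"x": 0, "y": 0, "z": 0, "wx": 0, "wy": 0, "wz": 0},
  ],
  hand=-1,
)

```text
t: 9.1
eef_pos: [0.4525, -0.2088, 0.0161]
tool_rot: [0.001, 1.0, 0.0, -0.0]
contact_force: [-1.3, 0.9, 5.9]
gripper_width: 0.629
```

Emit:
jog_arm(
  plan=[
    {"x": 0, "y": 0, "z": -0.15, "wx": 0, "wy": 0, "wz": 0},
    {"x": 0, "y": 0, "z": -0.35, "wx": 0, "wy": 0, "wz": 0},
    {"x": 0, "y": 0, "z": -0.5, "wx": 0, "wy": 0, "wz": 0},
    {"x": 0, "y": -0.2, "z": -0.5, "wx": 0, "wy": 0, "wz": 0},
    {"x": 0.2, "y": -0.4, "z": -0.5, "wx": 0, "wy": 0, "wz": 0},
    {"x": 0.3, "y": -0.6, "z": -0.5, "wx": 0, "wy": 0, "wz": 0},
    {"x": 0.3, "y": -0.8, "z": -0.5, "wx": 0, "wy": 0, "wz": 0},
    {"x": 0.3, "y": -1, "z": -0.5, "wx": 0, "wy": 0, "wz": 0},
    {"x": 0.3, "y": -1, "z": -0.5, "wx": 0, "wy": 0, "wz": 0},
    {"x": 0.3, "y": -1, "z": -0.5, "wx": 0, "wy": 0, "wz": 0},
  ],
)

```text
t: 9.93
eef_pos: [0.513, -0.0033, 0.1171]
tool_rot: [-0.0, 1.0, 0.004, 0.001]
contact_force: [-0.4, -0.4, -0.8]
gripper_width: 0.627
```

```bash
python3 - <<'E'
from h import *
for z in (.115,.018): go((.599,.1935,z),np.pi/2)
E
```

```text
shift [ 0.438 -0.981  0.012] turn [-0.0002 -0.0006  0.0026]
shift [ 0.437 -0.98   0.497] turn [-0.0002 -0.0006  0.0026]
```

Emit:
jog_arm(
  plan=[
    {"x": 0.1, "y": -0.2, "z": 0, "wx": 0, "wy": 0, "wz": 0.003},
    {"x": 0.2, "y": -0.4, "z": 0, "wx": 0, "wy": 0, "wz": 0.003},
    {"x": 0.3, "y": -0.6, "z": 0, "wx": 0, "wy": 0, "wz": 0.003},
    {"x": 0.4, "y": -0.8, "z": 0, "wx": 0, "wy": 0, "wz": 0.003},
    {"x": 0.437, "y": -0.98, "z": 0, "wx": 0, "wy": 0, "wz": 0.003},
    {"x": 0.437, "y": -0.98, "z": 0, "wx": 0, "wy": 0, "wz": 0.003},
    {"x": 0.437, "y": -0.98, "z": 0, "wx": 0, "wy": 0, "wz": 0.003},
    {"x": 0.437, "y": -0.98, "z": 0.1, "wx": 0, "wy": 0, "wz": 0.003},
    {"x": 0.437, "y": -0.98, "z": 0.25, "wx": 0, "wy": 0, "wz": 0.003},
    {"x": 0.437, "y": -0.98, "z": 0.35, "wx": 0, "wy": 0, "wz": 0.003},
    {"x": 0.437, "y": -0.98, "z": 0.4, "wx": 0, "wy": 0, "wz": 0.003},
    {"x": 0.437, "y": -0.98, "z": 0.4, "wx": 0, "wy": 0, "wz": 0.003},
  ],
)

```text
t: 10.93
eef_pos: [0.5975, 0.1903, 0.0352]
tool_rot: [0.001, 1.0, -0.002, -0.001]
contact_force: [0.1, -0.6, -0.5]
gripper_width: 0.63
```

```bash
python3 - <<'E'
from h import *
go((.599,.1935,.019),np.pi/2)
E
```

```text
shift [ 0.007 -0.016  0.081] turn [ 0.0008  0.0006 -0.001 ]
```

Emit:
jog_arm(
  plan=[
    {"x": 0.007, "y": -0.016, "z": 0.03, "wx": 0, "wy": 0, "wz": 0},
    {"x": 0.007, "y": -0.016, "z": 0.05, "wx": 0, "wy": 0, "wz": 0},
    {"x": 0.007, "y": -0.016, "z": 0.07, "wx": 0, "wy": 0, "wz": 0},
    {"x": 0.007, "y": -0.016, "z": 0.082, "wx": 0, "wy": 0, "wz": 0},
    {"x": 0.007, "y": -0.016, "z": 0.082, "wx": 0, "wy": 0, "wz": 0},
    {"x": 0.007, "y": -0.016, "z": 0.082, "wx": 0, "wy": 0, "wz": 0},
  ],
)

```text
t: 11.43
eef_pos: [0.5993, 0.1937, 0.0193]
tool_rot: [0.001, 1.0, -0.002, -0.001]
contact_force: [-0.1, 0.1, 0.6]
gripper_width: 0.63
```

Emit:
jog_arm(
  plan=[
    {"x": 0, "y": 0, "z": 0, "wx": 0, "wy": 0, "wz": 0},
    {"x": 0, "y": 0, "z": 0, "wx": 0, "wy": 0, "wz": 0},
    {"x": 0, "y": 0, "z": 0, "wx": 0, "wy": 0, "wz": 0},
    {"x": 0, "y": 0, "z": 0, "wx": 0, "wy": 0, "wz": 0},
    {"x": 0, "y": 0, "z": -0.15, "wx": 0, "wy": 0, "wz": 0},
    {"x": 0, "y": 0, "z": -0.35, "wx": 0, "wy": 0, "wz": 0},
    {"x": 0, "y": 0, "z": -0.55, "wx": 0, "wy": 0, "wz": 0},
    {"x": -0.2, "y": 0, "z": -0.65, "wx": 0, "wy": 0, "wz": 0},
    {"x": -0.4, "y": 0, "z": -0.65, "wx": 0, "wy": 0, "wz": 0},
    {"x": -0.5, "y": 0, "z": -0.65, "wx": 0, "wy": 0, "wz": 0},
    {"x": -0.5, "y": 0, "z": -0.65, "wx": 0, "wy": 0, "wz": 0},
  ],
  hand=0.8,
)

```text
t: 12.35
eef_pos: [0.4946, 0.1945, 0.1499]
tool_rot: [0.002, 1.0, 0.0, -0.002]
contact_force: [-0.7, -0.2, -0.6]
gripper_width: 0.897
```

```bash
python3 - <<'E'
from h import *
k=cams.get_calibration('wrist');im=snap('wrist','w5.png')
f=lambda x,y,z: ortho('wrist',im,k,x-.06,x+.06,y-.06,y+.06,z,3)[:360,:360]
v=np.hstack([f(.599,.1935,.053),f(.465,.215,.04)]); cv2.imwrite('pics/o5.png',v[:,:,::-1])
E
```

```text
(no output)
```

View pics/o5.png

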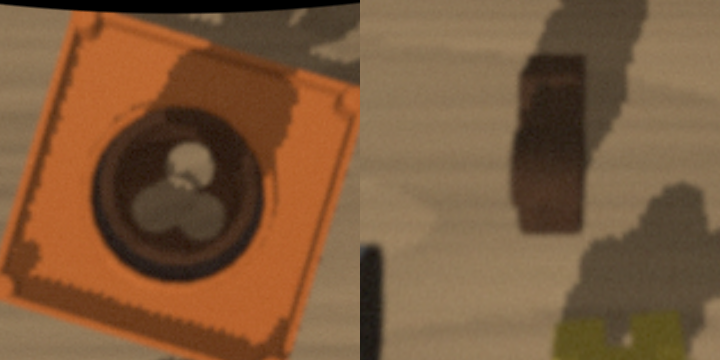

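```bash
python3 - <<'E'
from h import *
k=cams.get_calibration('wrist')
for r in finder.place_of('wrist','meeple')[:2]: print(r['location'],r['confidence'],px2w('wrist',r['location'],0,k))
go((.474,.212,.018),np.pi/2)
E
```

```text
[320.9, 278.4] 0.82 [0.38964717 0.18761924 0.        ]
[296.4, 202.9] 0.64 [0.47737686 0.21254677 0.        ]
shift [-0.126 -0.09   0.659] turn [ 0.0007  0.0001 -0.0007]
```

Emit:
jog_arm(
  plan=[
    {"x": -0.118, "y": -0.09, "z": 0.1, "wx": 0.001, "wy": 0, "wz": -0.001},
    {"x": -0.118, "y": -0.09, "z": 0.2, "wx": 0.001, "wy": 0, "wz": -0.001},
    {"x": -0.118, "y": -0.09, "z": 0.35, "wx": 0.001, "wy": 0, "wz": -0.001},
    {"x": -0.118, "y": -0.09, "z": 0.5, "wx": 0.001, "wy": 0, "wz": -0.001},
    {"x": -0.118, "y": -0.09, "z": 0.6, "wx": 0.001, "wy": 0, "wz": -0.001},
    {"x": -0.118, "y": -0.09, "z": 0.66, "wx": 0.001, "wy": 0, "wz": -0.001},
    {"x": -0.118, "y": -0.09, "z": 0.66, "wx": 0.001, "wy": 0, "wz": -0.001},
    {"x": -0.118, "y": -0.09, "z": 0.66, "wx": 0.001, "wy": 0, "wz": -0.001},
  ],
)

```text
t: 13.12
eef_pos: [0.4761, 0.2122, 0.0177]
tool_rot: [-0.0, 1.0, 0.0, -0.0]
contact_force: [-0.5, 0.1, 0.5]
gripper_width: 0.903
```

Emit:
jog_arm(
  plan=[
    {"x": 0, "y": 0, "z": 0, "wx": 0, "wy": 0, "wz": 0},
    {"x": 0, "y": 0, "z": 0, "wx": 0, "wy": 0, "wz": 0},
    {"x": 0, "y": 0, "z": 0, "wx": 0, "wy": 0, "wz": 0},
    {"x": 0, "y": 0, "z": 0, "wx": 0, "wy": 0, "wz": 0},
    {"x": 0, "y": 0, "z": 0, "wx": 0, "wy": 0, "wz": 0},
    {"x": 0, "y": 0, "z": 0, "wx": 0, "wy": 0, "wz": 0},
    {"x": 0, "y": 0, "z": 0, "wx": 0, "wy": 0, "wz": 0},
    {"x": 0, "y": 0, "z": 0, "wx": 0, "wy": 0, "wz": 0},
    {"x": 0, "y": 0, "z": 0, "wx": 0, "wy": 0, "wz": 0},
  ],
  hand=-1,
)

```text
t: 13.87
eef_pos: [0.4767, 0.2124, 0.0186]
tool_rot: [-0.001, 1.0, 0.0, 0.0]
contact_force: [-0.8, -0.1, 7.2]
gripper_width: 0.254
```

Emit:
jog_arm(
  plan=[
    {"x": 0, "y": 0, "z": -0.15, "wx": 0, "wy": 0, "wz": 0},
    {"x": 0, "y": 0, "z": -0.35, "wx": 0, "wy": 0, "wz": 0},
    {"x": 0, "y": 0, "z": -0.5, "wx": 0, "wy": 0, "wz": 0},
    {"x": 0, "y": 0.2, "z": -0.5, "wx": 0, "wy": 0, "wz": 0},
    {"x": 0, "y": 0.4, "z": -0.5, "wx": 0, "wy": 0, "wz": 0},
    {"x": 0.1, "y": 0.6, "z": -0.5, "wx": 0, "wy": 0, "wz": 0},
    {"x": 0.2, "y": 0.8, "z": -0.5, "wx": 0, "wy": 0, "wz": 0},
    {"x": 0.2, "y": 1, "z": -0.5, "wx": 0, "wy": 0, "wz": 0},
    {"x": 0.2, "y": 1, "z": -0.5, "wx": 0, "wy": 0, "wz": 0},
    {"x": 0.2, "y": 1, "z": -0.5, "wx": 0, "wy": 0, "wz": 0},
  ],
)

```text
t: 14.7
eef_pos: [0.5165, 0.0083, 0.1181]
tool_rot: [0.0, 1.0, -0.003, -0.0]
contact_force: [-0.2, 2.0, 0.2]
gripper_width: 0.25
```

```bash
python3 - <<'E'
from h import *
go((.615,-.194,.12),np.pi/2+.04)
k=cams.get_calibration('wrist');o=monitor.get_obs();im=snap('wrist','w6.png')
cv2.imwrite('pics/w6c.png',im[150:400,170:470,::-1])
E
```

```text
shift [ 0.499  1.008 -0.009] turn [ 0.0001  0.     -0.0147]
```

View pics/w6c.png

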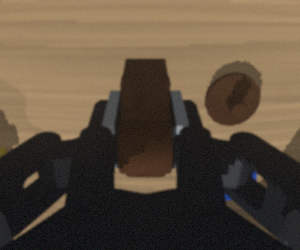

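```bash
python3 - <<'E'
from h import *
k=cams.get_calibration('wrist')
for r in (59,70,177):
    for z in (.0995,.1275,.1395): print(r,z,px2w('wrist',(317,150+r),z,k)-monitor.get_obs()['eef_pos'])
E
```

```text
59 0.0995 [ 0.01976697 -0.00091286 -0.01870368]
59 0.1275 [ 0.02955253 -0.00075515  0.00929632]
59 0.1395 [ 0.03374634 -0.00068756  0.02129632]
70 0.0995 [ 0.01327106 -0.00091192 -0.01870368]
70 0.1275 [ 0.02418709 -0.00075437  0.00929632]
70 0.1395 [ 0.02886538 -0.00068686  0.02129632]
177 0.0995 [-0.06432915 -0.00096128 -0.01870368]
177 0.1275 [-0.03990854 -0.00079514  0.00929632]
177 0.1395 [-0.02944257 -0.00072394  0.02129632]
```

Emit:
jog_arm(
  plan=[
    {"x": 0.1, "y": 0.2, "z": 0, "wx": 0, "wy": 0, "wz": -0.015},
    {"x": 0.2, "y": 0.4, "z": 0, "wx": 0, "wy": 0, "wz": -0.015},
    {"x": 0.3, "y": 0.6, "z": 0, "wx": 0, "wy": 0, "wz": -0.015},
    {"x": 0.4, "y": 0.8, "z": 0, "wx": 0, "wy": 0, "wz": -0.015},
    {"x": 0.5, "y": 1, "z": 0, "wx": 0, "wy": 0, "wz": -0.015},
    {"x": 0.5, "y": 1, "z": 0, "wx": 0, "wy": 0, "wz": -0.015},
    {"x": 0.5, "y": 1, "z": 0, "wx": 0, "wy": 0, "wz": -0.015},
    {"x": 0.5, "y": 1, "z": 0.15, "wx": 0, "wy": 0, "wz": -0.015},
    {"x": 0.5, "y": 1, "z": 0.3, "wx": 0, "wy": 0, "wz": -0.015},
    {"x": 0.5, "y": 1, "z": 0.38, "wx": 0, "wy": 0, "wz": -0.015},
    {"x": 0.5, "y": 1, "z": 0.4, "wx": 0, "wy": 0, "wz": -0.015},
    {"x": 0.5, "y": 1, "z": 0.4, "wx": 0, "wy": 0, "wz": -0.015},
  ],
)

```text
t: 15.75
eef_pos: [0.6153, -0.1857, 0.0369]
tool_rot: [-0.002, 1.0, 0.024, -0.001]
contact_force: [-0.2, -0.5, -0.7]
gripper_width: 0.25
```

```bash
python3 - <<'E'
from h import *
go((.615,-.194,.0215),np.pi/2+.04)
E
```

```text
shift [-0.003  0.042  0.077] turn [-0.0011  0.0007  0.0026]
```

Emit:
jog_arm(
  plan=[
    {"x": -0.003, "y": 0.042, "z": 0, "wx": -0.001, "wy": 0.001, "wz": 0.003},
    {"x": -0.003, "y": 0.042, "z": 0, "wx": -0.001, "wy": 0.001, "wz": 0.003},
    {"x": -0.003, "y": 0.042, "z": 0.03, "wx": -0.001, "wy": 0.001, "wz": 0.003},
    {"x": -0.003, "y": 0.042, "z": 0.05, "wx": -0.001, "wy": 0.001, "wz": 0.003},
    {"x": -0.003, "y": 0.042, "z": 0.07, "wx": -0.001, "wy": 0.001, "wz": 0.003},
    {"x": -0.003, "y": 0.042, "z": 0.078, "wx": -0.001, "wy": 0.001, "wz": 0.003},
    {"x": -0.003, "y": 0.042, "z": 0.078, "wx": -0.001, "wy": 0.001, "wz": 0.003},
    {"x": -0.003, "y": 0.042, "z": 0.078, "wx": -0.001, "wy": 0.001, "wz": 0.003},
  ],
)

```text
t: 16.42
eef_pos: [0.6149, -0.194, 0.0216]
tool_rot: [-0.0, 1.0, 0.019, 0.0]
contact_force: [-2.2, 0.6, 5.1]
gripper_width: 0.256
```

Emit:
jog_arm(
  plan=[
    {"x": 0, "y": 0, "z": 0, "wx": 0, "wy": 0, "wz": 0},
    {"x": 0, "y": 0, "z": 0, "wx": 0, "wy": 0, "wz": 0},
    {"x": 0, "y": 0, "z": 0, "wx": 0, "wy": 0, "wz": 0},
    {"x": 0, "y": 0, "z": 0, "wx": 0, "wy": 0, "wz": 0},
    {"x": 0, "y": 0, "z": -0.15, "wx": 0, "wy": 0, "wz": 0},
    {"x": 0, "y": 0, "z": -0.35, "wx": 0, "wy": 0, "wz": 0},
    {"x": 0, "y": 0, "z": -0.55, "wx": 0, "wy": 0, "wz": 0},
    {"x": -0.2, "y": -0.1, "z": -0.7, "wx": 0, "wy": 0, "wz": 0},
    {"x": -0.4, "y": -0.2, "z": -0.8, "wx": 0, "wy": 0, "wz": 0},
    {"x": -0.5, "y": -0.3, "z": -0.8, "wx": 0, "wy": 0, "wz": 0},
    {"x": -0.5, "y": -0.4, "z": -0.8, "wx": 0, "wy": 0, "wz": 0},
    {"x": -0.5, "y": -0.4, "z": -0.8, "wx": 0, "wy": 0, "wz": 0},
  ],
  hand=0.2,
)

```text
t: 17.42
eef_pos: [0.5102, -0.1135, 0.1827]
tool_rot: [-0.0, 1.0, 0.022, 0.001]
contact_force: [0.7, 1.2, 0.2]
gripper_width: 0.599
```

```bash
python3 - <<'E'
from h import *
k=cams.get_calibration('wrist');im=snap('wrist','w7.png')
f=lambda x,y,z: ortho('wrist',im,k,x-.06,x+.06,y-.06,y+.06,z,2)[:240,:240]
v=np.hstack([f(.615,-.194,.043),f(.634,-.0165,.029),f(.467,-.07,.011)]); cv2.imwrite('pics/o7.png',v[:,:,::-1])
for r in finder.place_of('wrist','lid')[:3]: print(r['location'],r['confidence'],px2w('wrist',r['location'],0,k))
E
```

```text
[288.7, 291.9] 0.74 [ 3.60771295e-01 -8.67101771e-02  5.55111512e-17]
[279.4, 214.4] 0.73 [ 0.46470182 -0.07528539  0.        ]
```

View pics/o7.png

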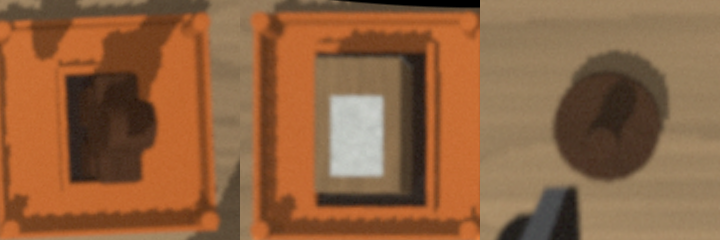

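```bash
python3 - <<'E'
from h import *
go((.4645,-.0743,.015),np.pi/2)
E
```

```text
shift [-0.23  -0.225  0.835] turn [ 0.0001 -0.0006  0.0129]
```

Emit:
jog_arm(
  plan=[
    {"x": -0.23, "y": -0.225, "z": 0.2, "wx": 0, "wy": 0, "wz": 0.013},
    {"x": -0.23, "y": -0.225, "z": 0.35, "wx": 0, "wy": 0, "wz": 0.013},
    {"x": -0.23, "y": -0.225, "z": 0.5, "wx": 0, "wy": 0, "wz": 0.013},
    {"x": -0.23, "y": -0.225, "z": 0.55, "wx": 0, "wy": 0, "wz": 0.013},
    {"x": -0.23, "y": -0.225, "z": 0.65, "wx": 0, "wy": 0, "wz": 0.013},
    {"x": -0.23, "y": -0.225, "z": 0.75, "wx": 0, "wy": 0, "wz": 0.013},
    {"x": -0.23, "y": -0.225, "z": 0.8, "wx": 0, "wy": 0, "wz": 0.013},
    {"x": -0.23, "y": -0.225, "z": 0.835, "wx": 0, "wy": 0, "wz": 0.013},
    {"x": -0.23, "y": -0.225, "z": 0.835, "wx": 0, "wy": 0, "wz": 0.013},
    {"x": -0.23, "y": -0.225, "z": 0.835, "wx": 0, "wy": 0, "wz": 0.013},
  ],
)

```text
t: 18.35
eef_pos: [0.4653, -0.0748, 0.0154]
tool_rot: [0.0, 1.0, -0.0, 0.001]
contact_force: [-0.1, 0.1, 0.2]
gripper_width: 0.598
```

Emit:
jog_arm(
  plan=[
    {"x": 0, "y": 0, "z": 0, "wx": 0, "wy": 0, "wz": 0},
    {"x": 0, "y": 0, "z": 0, "wx": 0, "wy": 0, "wz": 0},
    {"x": 0, "y": 0, "z": 0, "wx": 0, "wy": 0, "wz": 0},
    {"x": 0, "y": 0, "z": 0, "wx": 0, "wy": 0, "wz": 0},
    {"x": 0, "y": 0, "z": 0, "wx": 0, "wy": 0, "wz": 0},
    {"x": 0, "y": 0, "z": 0, "wx": 0, "wy": 0, "wz": 0},
    {"x": 0, "y": 0, "z": 0, "wx": 0, "wy": 0, "wz": 0},
    {"x": 0, "y": 0, "z": 0, "wx": 0, "wy": 0, "wz": 0},
  ],
  hand=-1,
)

```text
t: 19.02
eef_pos: [0.4661, -0.0749, 0.0163]
tool_rot: [0.001, 1.0, -0.0, 0.002]
contact_force: [-1.2, -1.3, 6.7]
gripper_width: 0.166
```

Emit:
jog_arm(
  plan=[
    {"x": 0, "y": 0, "z": -0.15, "wx": 0, "wy": 0, "wz": 0},
    {"x": 0, "y": 0, "z": -0.35, "wx": 0, "wy": 0, "wz": 0},
    {"x": 0, "y": 0, "z": -0.5, "wx": 0, "wy": 0, "wz": 0},
    {"x": 0, "y": -0.2, "z": -0.6, "wx": 0, "wy": 0, "wz": 0},
    {"x": 0.1, "y": -0.4, "z": -0.6, "wx": 0, "wy": 0, "wz": 0},
    {"x": 0.2, "y": -0.6, "z": -0.6, "wx": 0, "wy": 0, "wz": 0},
    {"x": 0.3, "y": -0.8, "z": -0.6, "wx": 0, "wy": 0, "wz": 0},
    {"x": 0.3, "y": -0.8, "z": -0.6, "wx": 0, "wy": 0, "wz": 0},
    {"x": 0.3, "y": -0.8, "z": -0.6, "wx": 0, "wy": 0, "wz": 0},
  ],
)

```text
t: 19.77
eef_pos: [0.5271, 0.09, 0.1372]
tool_rot: [-0.001, 1.0, 0.003, 0.003]
contact_force: [1.2, -0.7, -0.9]
gripper_width: 0.163
```

```bash
python3 - <<'E'
from h import *
go((.599,.1935,.10),np.pi/2)
k=cams.get_calibration('wrist');w=snap('wrist','w8.png'); t=snap('top','t8.png'); s=snap('scene','s8.png')
b=np.hstack([w[100:400,170:470],cv2.resize(s[220:340,240:360],(300,300),interpolation=2)]); cv2.imwrite('pics/b8.png',b[:,:,::-1])
E
```

```text
shift [ 0.361 -0.515  0.189] turn [-0.0006 -0.002   0.0016]
```

View pics/b8.png

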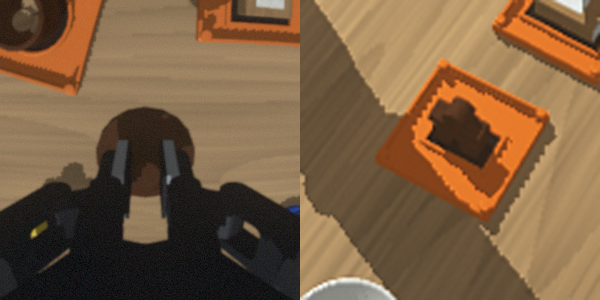

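Emit:
jog_arm(
  plan=[
    {"x": 0.1, "y": -0.2, "z": 0, "wx": 0, "wy": -0.002, "wz": 0.002},
    {"x": 0.2, "y": -0.4, "z": 0, "wx": 0, "wy": -0.002, "wz": 0.002},
    {"x": 0.367, "y": -0.516, "z": 0.1, "wx": 0, "wy": -0.002, "wz": 0.002},
    {"x": 0.367, "y": -0.516, "z": 0.19, "wx": 0, "wy": -0.002, "wz": 0.002},
    {"x": 0.367, "y": -0.516, "z": 0.19, "wx": 0, "wy": -0.002, "wz": 0.002},
    {"x": 0.367, "y": -0.516, "z": 0.19, "wx": 0, "wy": -0.002, "wz": 0.002},
    {"x": 0.367, "y": -0.516, "z": 0.19, "wx": 0, "wy": -0.002, "wz": 0.002},
  ],
)

```text
t: 20.5
eef_pos: [0.5984, 0.1843, 0.0984]
tool_rot: [0.002, 1.0, -0.005, -0.002]
contact_force: [-0.1, -0.6, 0.3]
gripper_width: 0.166
```

```bash
python3 - <<'E'
from h import *
go((.6007,.1937,.063),np.pi/2)
w=snap('wrist','w9.png'); s=snap('scene')
b=np.hstack([w[100:400,170:470],cv2.resize(s[100:220,316:436],(300,300),interpolation=2)]); cv2.imwrite('pics/b9.png',b[:,:,::-1])
E
```

```text
shift [ 0.012 -0.048  0.177] turn [ 0.0012  0.0013 -0.0033]
```

View pics/b9.png

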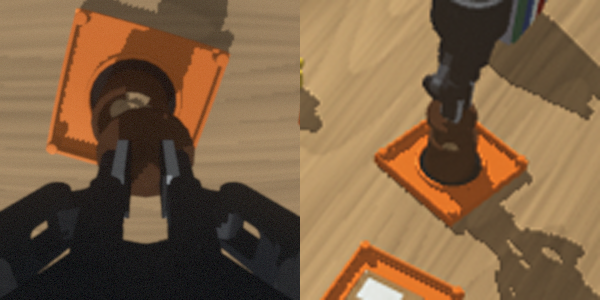

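Pot is upright in the pocket (crop ≈133,95), with the lid still about 10 mm off in y, above the rim. Correct sideways first, then lower.

Emit:
jog_arm(
  plan=[
    {"x": 0.012, "y": -0.048, "z": 0, "wx": 0.001, "wy": 0.001, "wz": -0.003},
    {"x": 0.012, "y": -0.048, "z": 0, "wx": 0.001, "wy": 0.001, "wz": -0.003},
    {"x": 0.012, "y": -0.048, "z": 0, "wx": 0.001, "wy": 0.001, "wz": -0.003},
    {"x": 0.012, "y": -0.048, "z": 0.05, "wx": 0.001, "wy": 0.001, "wz": -0.003},
    {"x": 0.012, "y": -0.048, "z": 0.1, "wx": 0.001, "wy": 0.001, "wz": -0.003},
    {"x": 0.012, "y": -0.048, "z": 0.14, "wx": 0.001, "wy": 0.001, "wz": -0.003},
    {"x": 0.012, "y": -0.048, "z": 0.16, "wx": 0.001, "wy": 0.001, "wz": -0.003},
    {"x": 0.012, "y": -0.048, "z": 0.17, "wx": 0.001, "wy": 0.001, "wz": -0.003},
    {"x": 0.012, "y": -0.048, "z": 0.175, "wx": 0.001, "wy": 0.001, "wz": -0.003},
    {"x": 0.012, "y": -0.048, "z": 0.175, "wx": 0.001, "wy": 0.001, "wz": -0.003},
  ],
)

```text
t: 21.43
eef_pos: [0.6013, 0.1944, 0.0641]
tool_rot: [-0.0, 1.0, -0.0, 0.0]
contact_force: [-0.1, -0.2, -0.7]
gripper_width: 0.162
```

Emit:
jog_arm(
  plan=[
    {"x": 0, "y": 0, "z": 0.005, "wx": 0, "wy": 0, "wz": 0},
    {"x": 0, "y": 0, "z": 0.007, "wx": 0, "wy": 0, "wz": 0},
    {"x": 0, "y": 0, "z": 0.007, "wx": 0, "wy": 0, "wz": 0},
  ],
)

```text
t: 21.68
eef_pos: [0.6017, 0.1947, 0.0634]
tool_rot: [-0.0, 1.0, -0.0, 0.001]
contact_force: [-0.7, -1.0, 4.5]
gripper_width: 0.166
```

Emit:
jog_arm(
  plan=[
    {"x": 0, "y": 0, "z": 0, "wx": 0, "wy": 0, "wz": 0},
    {"x": 0, "y": 0, "z": 0, "wx": 0, "wy": 0, "wz": 0},
    {"x": 0, "y": 0, "z": 0, "wx": 0, "wy": 0, "wz": 0},
    {"x": 0, "y": 0, "z": 0, "wx": 0, "wy": 0, "wz": 0},
    {"x": 0, "y": 0, "z": -0.15, "wx": 0, "wy": 0, "wz": 0},
    {"x": 0, "y": 0, "z": -0.35, "wx": 0, "wy": 0, "wz": 0},
    {"x": 0, "y": 0, "z": -0.55, "wx": 0, "wy": 0, "wz": 0},
    {"x": -0.2, "y": 0.2, "z": -0.75, "wx": 0, "wy": 0, "wz": 0},
    {"x": -0.4, "y": 0.4, "z": -0.9, "wx": 0, "wy": 0, "wz": 0},
    {"x": -0.5, "y": 0.6, "z": -1, "wx": 0, "wy": 0, "wz": 0},
    {"x": -0.5, "y": 0.8, "z": -1, "wx": 0, "wy": 0, "wz": 0},
    {"x": -0.5, "y": 0.9, "z": -1, "wx": 0, "wy": 0, "wz": 0},
  ],
  hand=0,
)

```text
t: 22.68
eef_pos: [0.5058, 0.0379, 0.2597]
tool_rot: [-0.0, 1.0, 0.001, 0.002]
contact_force: [1.2, -1.0, 0.2]
gripper_width: 0.496
```

```bash
python3 - <<'E'
from h import *
k=cams.get_calibration('wrist');im=snap('wrist','w10.png')
f=lambda x,y,z: ortho('wrist',im,k,x-.065,x+.065,y-.065,y+.065,z,2)[:260,:260]
cv2.imwrite('pics/o10.png',np.hstack([f(.599,.1935,.058),f(.634,-.0165,.029),f(.615,-.194,.043)])[:,:,::-1])
s=snap('scene'); cv2.imwrite('pics/s10.png',cv2.resize(s[110:340,230:460],(690,690))[:595,:,::-1])
E
```

```text
(no output)
```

View pics/o10.png

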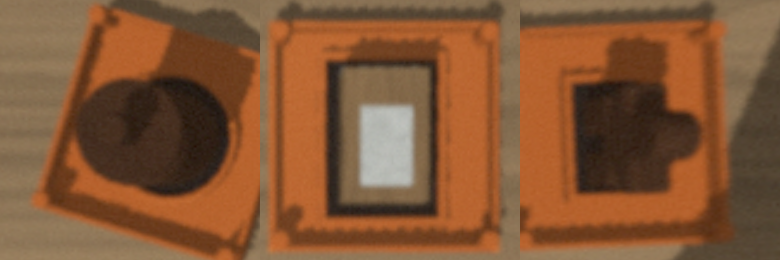

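View pics/s10.png

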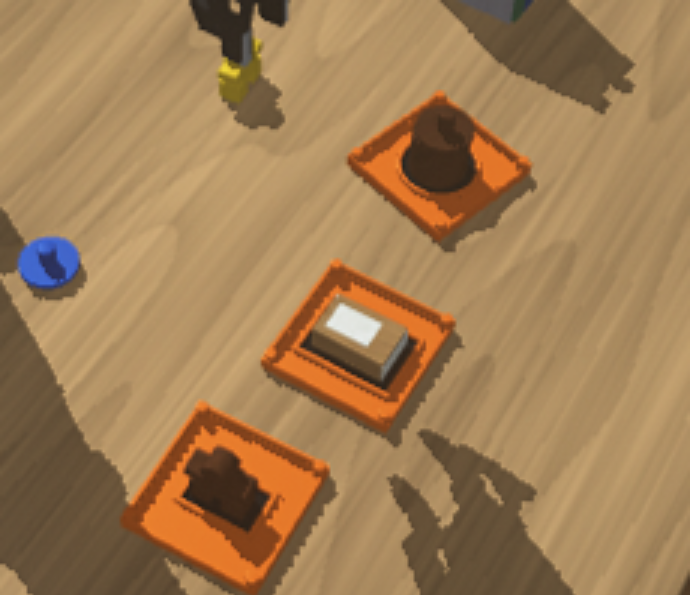

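```bash
python3 -c "
from h import *
print(bot.hand_in(), monitor.get_obs()['t'])"
```

```text
the job is handed in; nothing more can be done
the job is handed in; nothing more can be done
```

I put the card box, the pot and the walnut meeple in their matching pockets, in that order. Then I closed the pot with the walnut lid and handed the job in at about 23 s on the robot's clock. The hand-in gives no verdict.

- **Pockets:** the last wrist and scene pictures show all three upright inside their rims, each within about 3 mm of its pocket's centre. The card box and meeple are lined up with their pocket sides.
- **Lid:** its disc is centred over the pot to about 2 mm. It met contact at the height worked out for fully down, and the gripper is clear of everything.
- **Other things:** I touched nothing else. The blue lid and yellow meeple still stand in the last pictures. I did not re-measure the dish, bookend and dice box at the end, but every path stayed away from them.
- **Off-target moves:** two long moves stopped 8–10 mm short sideways, with the meeple and with the lid. I saw both before lowering and corrected them.
- **Forces:** the highest force I read was about 12.5 N, while gripping the card box.

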